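# Release a hardware case's sprung lid through the holes in its back plate

### The arm

A 7-joint arm with a two-finger parallel gripper is mounted at the origin on the work surface. World frame = base frame: x ahead of the robot, y to its left, z up, the work surface at z = 0. Lengths are in m, angles in rad, forces in N, time in s.
With the tool pointing down it reaches from about 0.425 to 0.925 m from the base axis. Payload 6.8 kg.
Tool frame: the origin (TCP) lies midway between the tips of the shut fingers; the grasp point (between the pads) lies 19 mm behind it; x points along the fingers, y is the direction in which the jaws open and shut, and the axes are right-handed (so a half turn about x gives the same grasp; the last joint's range is limited). The gripper opens to 85 mm and grips with 20 to 120 N. Pads are 22 mm wide; open, the fingers measure 114 mm over their backs; the gripper's body (76 mm by 85 mm) begins 54 mm behind the grasp point. The pads swing forward as they close: fully open they stand 13 mm farther back than shut.
Start: joints at [1.145, 0.477, 0.022, 1.555, -0.011, 1.109, -0.083], TCP at [0.211, -0.641, 0.231] pointing down, gripper open.
Joint ranges: [-2.96, 2.96], [-0.34, 2.1], [-1.41, 1.46], [0.24, 2.44], [-1.37, 4.51], [0.17, 1.92], [-2.96, 2.96]. Speed limits (rad/s): [2.39, 2.39, 3.14, 3.14, 3.14, 3.14, 3.14].

### API

Orientations are given as a rotation vector (axis times angle).
In Python, from bench import r, viewer, nets gives the robot as it stands.
- The arm moves only by the shell command python3 -m pendant 'ROWS' [FORCE]. ROWS is JSON, one flat list of numbers, 5 for each row, row after row: the finger opening in mm, from 0 to 85.4, then the shift along the tool's x, y, z in mm, then the turn about the tool's x in rad. A call has 1 to 20 rows; each row shifts and turns the commanded pose from where the row before left it, along the tool's axes as they then stand; what a row does not reach is not made up. A row lasts 1/8 s, in which the tool goes at most 62.5 mm and 10.7 degrees, less where a joint would pass 70% of its speed; a pose out of reach is approached as far as the arm can. A call with a gripper value outside its range is refused whole. The fingers move at their own pace and stop on an object; FORCE is the grip in N (left out, the last holds). Time passes only in rows, so rows that do not move let the fingers close. It gives the time, the measured TCP pose, the force and the opening at its end, in the units of the state.
- r.get_obs(): the state, without advancing time (a new reading comes with each control period).
- viewer.grab_frame(name): name is "scene" or "top"; returns (picture, depth): 400x640x3 uint8, red, green, blue; 400x640 float32, m along the optical axis (not along the pixel's ray), 0 where there is no reading.
- viewer.calibration(name): a dict with "mtx" (3x3 intrinsics, pixels), "world_to_cam" (4x4, takes a point from world to camera coordinates). Camera axes: x right, y up, looking along -z (the intrinsics and any distortion apply to the point x, -y, -z); pixel columns grow to the right and rows downward; lengths in m; the calibration is good to about 2 mm. A picture is of the moment at which its call begins. calibration takes no time and is no camera call.
- r.hand_in(): hands the job in, once; it reports no verdict.
Trained networks look in the newest picture that a camera, given by its name, has taken for a name from the list of things; names that differ only in an ending like _2 or _b are one class to them, and where a whole thing is asked for, a point or a joint stands for the part that bears it (a point fixed in the world has none). Each returns a list of dicts, best first, with "score" (0 to 1); they miss things now and then, are a little off and sometimes report something else, mostly with a low value. They report only what shows in the picture. A call takes as long as a camera call. They do not tell look-alikes from the thing itself.
- nets.look_for(name, camera): "location" ([x, y, z] in m, in world coordinates, good to about 4 mm: the middle of the surface that is visible of it).
- nets.silhouettes(name, camera): "mask" (400x640 bool, what is visible of it).
The state is a dict: "clock": time; "joints": joint angles; "qvel": joint speeds; "tau": joint torques, N m; "tcp_pos": TCP position; "orientation": TCP orientation; "contact_force": force on the tool from outside, world axes, zero at the start; "moment": the same for the moment, N m; "grip_width": finger opening in m.
Only numpy, scipy, OpenCV 4.12 (cv2) and the standard library are available. Lean on these libraries where they do the work, as an engineer would, in place of code of your own. Each camera call takes 0.05 s, during which the arm holds its last target. There are 200 camera calls.

### The job

The lid of the blue bracket case has lost its outside button, so spring it open from behind: take the wooden dowel from its rest, feel through the three holes of the yellow back plate for the one with the springy catch behind it, and press the catch in gently, never ramming it against its stop, until the lid pops up. Then lay the dowel back in its rest, leaving the lid standing open and everything else on the bench where it was.

Things in the scene. Friction and masses are not known exactly. Their poses are not given: they have to be found in the camera images.
- case: blue steel case fixed to the bench, 150 (x) x 200 (y) x 120 mm high plus a 5 mm lid; origin at the centre of its underside, z up. Its yellow back plate, 6 mm thick, is the upright face at x = +75 mm, looking along the case's +x, away from the robot. It has three round 22 mm holes (widening to 28 mm at the outer face), 75 mm above the bench, 50 mm apart
- hole_left (a point): centre of the hole at y = +50 mm of the case, in the outer face of the back plate; axes as the case's. Inside is one spring catch with a 50 mm wide, 30 mm high push plate, its middle at an unknown y between -60 and +60 mm, new each time: at least one hole has the plate behind its centre, some starts two; any such hole will do. A hole clear of the plate lets the dowel in freely for 60 mm or more
- hole_mid (a point): centre of the middle hole (y = 0), in the outer face of the back plate; axes as the case's. The catch's push plate waits 12 to 36 mm inside this outer face (unknown, new each time) and moves along -x of the case: it starts to yield at about 3 N, stiffens by 1 N per mm, frees the lid after about 8 mm (about 11 N) and meets a hard stop at 11 mm (about 14 N)
- hole_right (a point): centre of the hole at y = -50 mm of the case, in the outer face of the back plate; axes as the case's. Push along -x. More than 30 N between the dowel and the case or its catch damages them
- lid (a joint): angle of the lid, 0 shut and latched, 1.25 rad fully open; hinged on the top edge at x = -75 mm of the case (the robot's side), its free edge over the back plate. Once freed, a spring swings it up in about a second and holds it open; keep the catch pressed until it has begun to move
- lid_edge (a point): middle of the lid's free edge, on its upper side
- dowel: beech dowel with a red band round its middle, 16 mm in diameter, 200 mm long, 40 g, both ends alike; origin at its middle, x along its length. It lies level in the rest
- rest: dark wooden rest fixed to the bench, 150 x 70 mm base 8 mm thick; origin at the centre of its underside, x along its length. Two V notches (90 degrees, 42 mm wide at the top, 57 mm high) stand at x = -55 and +55 mm, each 14 mm thick, with a free gap of 96 mm between them
- cradle (a point): where the dowel's middle lies in the rest, 47 mm above the bench; x along the dowel
- brick: bystander: grey fire brick fixed to the bench, 230 x 114 x 64 mm, origin at the centre of its underside
- bracket_a: bystander: black steel clevis bracket, 90 x 70 mm foot, 62 mm high, standing on the brick; origin under its foot
- bracket_b: bystander: an equal black bracket on the bench on the left; origin under its foot
- bracket_c: bystander: an equal black bracket on the bench on the right; origin under its foot
- flux: bystander: jar with black lid, 68 mm in diameter, 75 mm high; origin under its foot
- brush: bystander: brush lying on the bench beyond the case
- hammer: bystander: hammer lying on the bench on the right
- tin: bystander: red tin, 60 mm in diameter, 90 mm high; origin under its foot
Mind the look-alikes: they are no part of the job. What is meant by the dowel is not orange, and is the smaller of those in its own colour. Several things have the shape of the rest; the one meant has the colours described above.

How it is judged:
By the outcome, as a careful person would: the job done as asked, in the order asked, and still so for the second after the job is handed in, with the robot touching nothing.
It also fails if it takes over 61 s, if anything falls off the work surface, if the arm or the gripper's body presses on something with over 40 N, if the wrist force passes 120 N, or if a joint passes its speed limit or range.

## Working session

There is one attempt and no reset: what is moved stays moved. The work goes in short steps, Python scripts to look and compute and a shell command to move; the robot and the scene stay as the last step left them, time stands still between calls to the robot, and variables do not carry over. Pictures are saved under pics/ and viewed, about 8 in all and at most 12, crops included, and the job is handed in when it is done.

```bash
ls; mkdir -p pics; cat > h.py <<'E'
from bench import r, viewer, nets
import numpy as np, cv2
def save(n,img): cv2.imwrite('pics/'+n,img[...,::-1])
def cloud(cam,d):
    c=viewer.calibration(cam);K=np.array(c['mtx']);T=np.linalg.inv(np.array(c['world_to_cam']))
    v,u=np.mgrid[0:400,0:640]
    P=np.stack([(u-K[0,2])/K[0,0]*d,-(v-K[1,2])/K[1,1]*d,-d,np.ones_like(d)],-1)
    return (P@T.T)[...,:3]
def proj(cam,p):
    c=viewer.calibration(cam);K=np.array(c['mtx']);q=np.array(c['world_to_cam'])@np.append(p,1)
    return K[0,0]*q[0]/-q[2]+K[0,2],K[1,1]*-q[1]/-q[2]+K[1,2]
E
python3 - <<'E'
from h import *
for c in('scene','top'):
    im,d=viewer.grab_frame(c);save(c+'1.png',im);np.savez(c+'1.npz',im=im,d=d)
    print(c,viewer.calibration(c).keys())
    for n in('dowel','rest','case','brick','bracket_a','flux','tin','hammer','brush','hole_mid'):
        try: print(n,[(np.round(x['location'],3).tolist(),round(x['score'],2),[int(k) for k in proj(c,x['location'])]) for x in nets.look_for(n,c)])
        except Exception as e: print(n,e)
o=r.get_obs();print(o)
E
```

```text
pics
scene dict_keys(['mtx', 'world_to_cam'])
dowel [([0.514, 0.305, 0.055], 0.69, [396, 196]), ([0.419, 0.554, 0.011], 0.57, [462, 167])]
rest [([0.511, 0.298, 0.006], 0.89, [392, 205]), ([0.727, 0.449, 0.004], 0.66, [463, 259])]
case [([0.51, -0.001, 0.126], 0.94, [294, 199]), ([0.539, -0.295, 0.064], 0.17, [195, 236])]
brick [([0.536, -0.296, 0.061], 0.58, [195, 236])]
bracket_a [([0.746, -0.272, 0.003], 0.97, [213, 311]), ([0.741, 0.278, 0.007], 0.73, [407, 273]), ([0.491, -0.286, 0.067], 0.7, [197, 221]), ([0.539, -0.298, 0.063], 0.5, [194, 237])]
flux [([0.388, -0.444, 0.059], 0.68, [142, 202]), ([0.736, -0.038, 0.023], 0.19, [296, 289])]
tin [([0.585, 0.452, 0.076], 0.59, [453, 204])]
hammer [([0.665, -0.48, 0.02], 0.56, [134, 295])]
brush [([0.735, -0.036, 0.018], 0.84, [297, 290])]
hole_mid [([0.516, -0.005, 0.127], 0.9, [293, 201]), ([0.484, -0.007, 0.126], 0.29, [291, 192])]
top dict_keys(['mtx', 'world_to_cam'])
dowel [([0.506, 0.302, 0.055], 0.78, [259, 206]), ([0.478, -0.288, 0.069], 0.71, [411, 215]), ([0.225, 0.359, 0.018], 0.59, [242, 278]), ([0.41, 0.561, 0.012], 0.
[... 723 characters left out ...]
])]
{'clock': 1.1, 'joints': array([ 1.14491127,  0.47698601,  0.02240183,  1.55540689, -0.01151197,
        1.10929767, -0.08313802]), 'qvel': array([-1.87013708e-04,  4.21632464e-04, -1.53892464e-03,  8.35884900e-04,
        1.26419793e-03, -5.43486707e-05, -6.55967880e-04]), 'tau': array([ 1.23738479e-03, -5.96341538e+01,  1.60712734e+00, -2.81547064e+01,
        1.25909256e-02,  1.58525167e-03,  1.31830325e-05]), 'tcp_pos': array([ 0.21092555, -0.64121324,  0.23131441]), 'orientation': array([ 2.04982781,  0.3283716 , -2.04976478]), 'contact_force': array([-0.45154747,  0.06337084,  0.00398304]), 'moment': array([-0.01866566,  0.03827021, -0.06063412]), 'grip_width': 0.08537505628551434}
```

View pics/scene1.png

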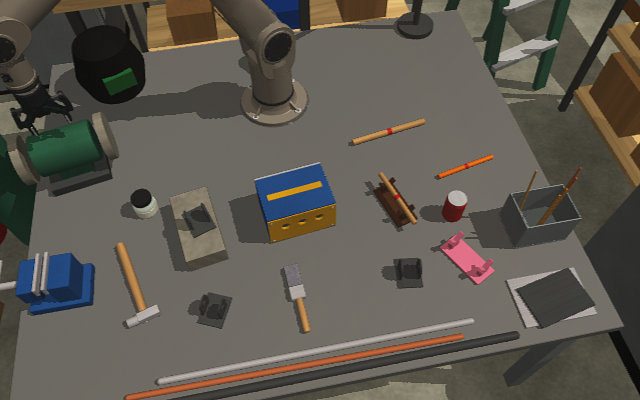

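View pics/top1.png

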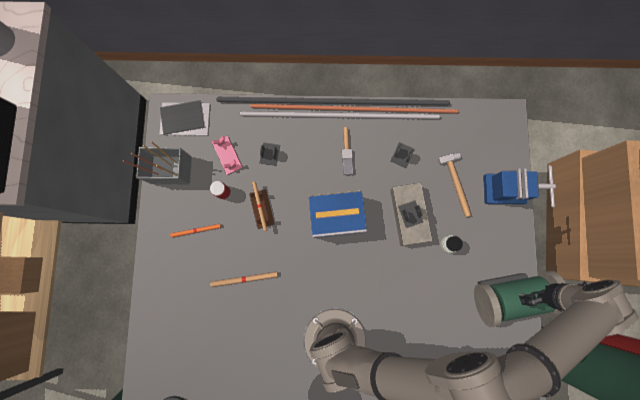

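Scene shows three dowel-like things. In the scene picture these are the beech one in the dark rest (397,197), a longer beech one on the bench (388,131), and an orange one (466,166). There are two rest-like things, dark wood (392,205) and pink (466,258). I take the smaller beech dowel in the dark rest, and will check it in a close crop with the case.

```bash
cat > m.py <<'E'
from h import *
def seg(c):
    f=np.load(c+'1.npz');im=f['im'];P=cloud(c,f['d']);h=cv2.cvtColor(im,cv2.COLOR_RGB2HSV);return im,P,h
E
python3 - <<'E'
from m import *
S=[]
for c in('scene','top'):
    im,P,h=seg(c)
    x,y,z=P[...,0],P[...,1],P[...,2]
    print(c,'bench z',np.median(z[(x>.3)&(x<.8)&(abs(y-.15)<.03)]))
    reg=(abs(x-.48)<.2)&(abs(y)<.2)&(z>.02)
    top=reg&(z>.115)
    q=P[top];r_=cv2.minAreaRect((q[:,:2]*1000).astype(np.float32));print('lid z',np.median(q[:,2]),r_)
    yl=reg&(h[...,0]>15)&(h[...,0]<30)&(h[...,1]>150)&(z<.112)&(x>.5)
    if yl.sum()>50:
        q=P[yl];a=np.polyfit(q[:,1],q[:,0],1);print('yellow x=a*y+b',a,len(q),q.min(0),q.max(0),np.std(q[:,0]-np.polyval(a,q[:,1])))
    # dowel
    dw=(abs(x-.51)<.14)&(abs(y-.3)<.1)&(z>.045)&(z<.08)&(h[...,1]>60)&(h[...,2]>110)
    q=P[dw];mu=q.mean(0);u,s,v=np.linalg.svd(q-mu);t=(q-mu)@v[0];print('dowel',dw.sum(),mu,v[0],'ends',mu+v[0]*t.min(),mu+v[0]*t.max(),'len',np.ptp(t),'mid',mu+v[0]*(t.min()+t.max())/2)
    for lab,(cx,cy,R) in dict(long=(.22,.36,.2)).items():
        w=(abs(x-cx)<.1)&(abs(y-cy)<R)&(z>.006)&(z<.04)&(h[...,1]>60);q=P[w]
        if len(q)>20:
            u,s,v=np.linalg.svd(q-q.mean(0),full_matrices=False);print(lab,np.ptp((q-q.mean(0))@v[0]))
    if c=='scene':
        A=cv2.resize(im[150:250,240:340],None,fx=4,fy=4,interpolation=3);B=cv2.resize(im[150:250,345:445],None,fx=4,fy=4,interpolation=3)
        save('crop1.png',np.hstack([A,B]))
E
```

```text
scene bench z 0.0009636022838463987
lid z 0.12568970370316745 ((477.8565979003906, 1.803253173828125), (162.6603546142578, 200.97909545898438), 7.022122383117676)
yellow x=a*y+b [-0.11881086  0.55529953] 1048 [ 0.53955573 -0.08797345  0.02022729] [0.56834422 0.11032359 0.11198921] 0.0017498939867172513
dowel 226 [0.51550999 0.30568817 0.05540784] [0.96308365 0.26915904 0.00482714] ends [0.41570361 0.27779465 0.0549076 ] [0.60722527 0.33132041 0.05586754] len 0.19886295202992216 mid [0.51146444 0.30455753 0.05538757]
long 0.26767929436050775
top bench z 0.0007408220799998144
lid z 0.12770781416001964 ((433.36700439453125, -5.1946868896484375), (243.1609649658203, 200.361572265625), 6.808333396911621)
dowel 185 [0.50794077 0.30233448 0.05420434] [-0.96278629 -0.27020469 -0.00565637] ends [0.60415767 0.32933762 0.05476961] [0.41344305 0.27581382 0.05364917] len 0.19808614095866844 mid [0.50880036 0.30257572 0.05420939]
long 0.2620290314665699
```

View pics/crop1.png

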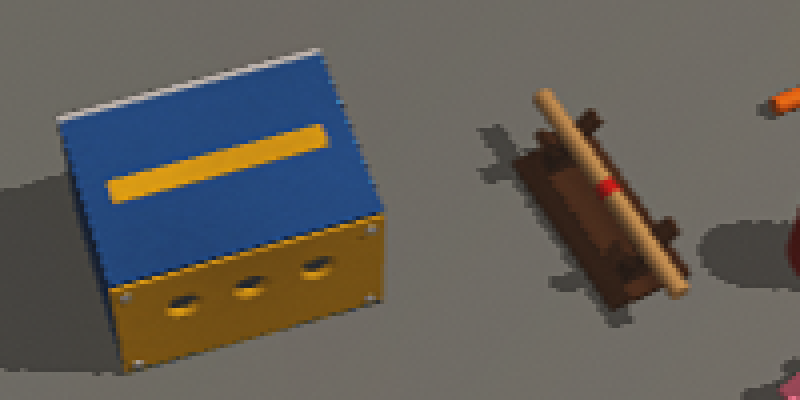

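The crop confirms the choice: the beech dowel with a red band, scene (397,197), lies in the dark rest and is 199 mm long. The other beech one is about 265 mm. The case's three holes face +x. Next I refine the case pose by silhouette fit and compute the approach.

```bash
python3 - <<'E'
from m import *
from scipy.optimize import minimize
from scipy.spatial.transform import Rotation as Ro
def wp(c,p,loc):
    x,y,a=p;ca,sa=np.cos(a),np.sin(a);loc=np.array(loc,float)
    W=np.c_[x+ca*loc[:,0]-sa*loc[:,1],y+sa*loc[:,0]+ca*loc[:,1],loc[:,2]]
    return np.array([proj(c,w) for w in W])
box=[(sx*75,sy*100,z) for sx in(-1,1) for sy in(-1,1) for z in(0,125)]
box=np.array(box)/1000
M={}
for c in('scene','top'):
    im,P,h=seg(c);x,y,z=P[...,0],P[...,1],P[...,2]
    reg=(abs(x-.48)<.16)&(abs(y)<.16)&(z>.004)
    # bounded by depth: keep component of the case
    m=reg&(h[...,1]>100)
    n,l,st,_=cv2.connectedComponentsWithStats(m.astype(np.uint8));k=1+np.argmax(st[1:,4]);M[c]=(l==k);print(c,st[k])
def cost(p,cs):
    t=0
    for c in cs:
        q=cv2.convexHull(wp(c,p,box).astype(np.float32))
        g=np.zeros((400,640),np.uint8);big=np.zeros((1600,2560),np.uint8)
        cv2.fillPoly(big,[np.round((q+.5)*4*16).astype(np.int32)],255,shift=4)
        g=cv2.resize(big,(640,400),interpolation=cv2.INTER_AREA)/255.
        t+=abs(g-cv2.morphologyEx(M[c].astype(np.uint8),cv2.MORPH_CLOSE,np.ones((5,5)))).sum()
    return t
for cs in(('scene',),('top',),('scene','top')):
    b=None
    for p0 in([.478,.002,.12],[.482,.004,.12]):
        s=minimize(cost,p0,args=(cs,),method='Nelder-Mead',options=dict(initial_simplex=np.array([p0]*4)+np.r_[np.zeros((1,3)),np.diag([.006,.006,.03])]))
        if b is None or s.fun<b.fun:b=s
    p=b.x;print(cs,p,b.fun)
a=p[2];R2=np.array([[np.cos(a),-np.sin(a)],[np.sin(a),np.cos(a)]])
for yy in(.05,0,-.05):print('hole',yy,p[:2]+R2@[.075,yy], wp('scene',p,[(.075,yy,.075)]))
R=Ro.from_rotvec(r.get_obs()['orientation']).as_matrix();print(R)
E
```

```text
scene [ 255  164   81   79 4367]
top [ 309  191   57   43 1932]
('scene',) [0.48001389 0.00314352 0.1073534 ] 181.2980392156863
('top',) [0.48464294 0.00125174 0.11694155] 276.6980392156862Traceback (most recent call last):
  File "<stdin>", line 29, in <module>
    res = _minimize_neldermead(fun, x0, args, callback, bounds=bounds,
                               **options)
    fsim[j] = func(sim[j])
              ~~~~^^^^^^^^
    fx = function(np.copy(x), *(wrapper_args + args))
  File "<stdin>", line 20, in cost
  File "<stdin>", line 7, in wp
  File "h.py", line 10, in proj
    c=viewer.calibration(cam);K=np.array(c['mtx']);q=np.array(c['world_to_cam'])@np.append(p,1)
ValueError: time passes only in moves, steps and waits
```

```bash
cat >> h.py <<'E'
import os,pickle
def calib():
    if not os.path.exists('cal.pkl'): pickle.dump({c:{k:np.array(v) for k,v in viewer.calibration(c).items()} for c in('scene','top')},open('cal.pkl','wb'))
    return pickle.load(open('cal.pkl','rb'))
CAL=calib()
def proj(cam,p):
    K=CAL[cam]['mtx'];q=CAL[cam]['world_to_cam']@np.append(p,1)
    return K[0,0]*q[0]/-q[2]+K[0,2],K[1,1]*q[1]/q[2]+K[1,2]
def ray(cam,u,v,z):
    K=CAL[cam]['mtx'];T=np.linalg.inv(CAL[cam]['world_to_cam'])
    d=T[:3,:3]@[(u-K[0,2])/K[0,0],-(v-K[1,2])/K[1,1],-1];o=T[:3,3];return o+d*(z-o[2])/d[2]
E
python3 - <<'E'
from h import *
from scipy.spatial.transform import Rotation as Ro
from m import seg
pp=lambda cx,cy:(240+cx/4-.375,150+cy/4-.375)
for n,cx,cy,z in(('L',317,267,.075),('M',249,287,.075),('R',183,305,.075),('topR',108,288,.12),('topL',383,213,.12),('botR',126,372,0),('botL',383,300,0),('lidhR',57,120,.125),('lidhL',322,50,.125)):
    print(n,ray('scene',*pp(cx,cy),z).round(4))
# top camera: lid blue mask z>.115 -> pixel corners
im,P,h=seg('top')
m=((h[...,0]>100)&(h[...,0]<125)&(h[...,1]>120)|((h[...,0]>15)&(h[...,0]<30)&(h[...,1]>120)))
m[:185]=0;m[240:]=0;m[:,:300]=0;m[:,380:]=0
q=np.argwhere(m)[:,::-1].astype(np.float32);R=cv2.minAreaRect(q);print(R)
for b in cv2.boxPoints(R):print(b,ray('top',*b,.125).round(4))
print(Ro.from_rotvec(r.get_obs()['orientation']).as_matrix().round(3))
E
```

```text
L [0.5472 0.061  0.075 ]
M [0.5541 0.0101 0.075 ]
R [ 0.5596 -0.0385  0.075 ]
topR [ 0.5624 -0.0885  0.12  ]
topL [0.5393 0.1103 0.12  ]
botR [ 0.5641 -0.0867  0.    ]
botL [0.5409 0.1121 0.    ]
lidhR [ 0.4181 -0.1057  0.125 ]
lidhL [0.3936 0.0948 0.125 ]
((336.96038818359375, 212.6039581298828), (37.21438980102539, 53.53300094604492), 84.2894058227539)
[308.47525 196.75247] [0.5348 0.1066 0.125 ]
[361.74258 191.42575] [ 0.5583 -0.0919  0.125 ]
[365.44553 228.45544] [ 0.42   -0.1058  0.125 ]
[312.1782  233.78217] [0.3971 0.0898 0.125 ]
[[ 0.     0.312 -0.95 ]
 [-0.    -0.95  -0.312]
 [-1.     0.    -0.   ]]
```

```bash
python3 -m pendant '[85,-2,-28,-40,0,85,-2,-28,-40,0,85,-2,-28,-40,0,85,-2,-28,-40,0,85,-2,-28,-40,0,85,-2,-28,-40,0,85,-2,-28,-40,0,85,-2,-28,-40,0,85,-2,-28,-40,0,85,-2,-28,-40,0]' 60; python3 -m pendant '[85,0,-44,-15,0,85,0,-44,-15,0,85,0,-44,-15,0,85,0,-44,-15,0,85,0,-44,-15,0,85,0,-44,-15,0,85,0,-44,-15,0,85,0,-44,-15,0,85,0,-44,-15,0,85,0,-44,-15,0,85,0,-44,-15,0,85,0,-39,-17,0.045,85,0,0,0,0]'
```

```text
clock: 2.35
tcp_pos: [0.5043, -0.2491, 0.2517]
orientation: [2.05, 0.328, -2.049]
contact_force: [0.0, -0.3, -0.3]
grip_width: 0.0848
clock: 3.98
tcp_pos: [0.5118, 0.3076, 0.2514]
orientation: [2.073, 0.293, -2.074]
contact_force: [-0.3, -0.3, 0.1]
grip_width: 0.0849
```

```bash
python3 -m pendant '[85,40,3.5,3,0,85,45,0,0,0,85,45,0,0,0,85,40,0,0,0,85,30,0,0,0,85,15,0,0,0,85,7,0,0,0,85,1,0,0,0]'; python3 -c "
from h import *
for c in('scene','top'):
    im,d=viewer.grab_frame(c);np.savez(c+'2.npz',im=im,d=d)
    print(r.get_obs()['tcp_pos'])
    if c=='scene':A=cv2.resize(im[130:260,340:460],(600,650)[::1],interpolation=3)[:600]
    else:A2=im
save('g2.png',A)
"
```

```text
clock: 4.97
tcp_pos: [0.5114, 0.2993, 0.0288]
orientation: [2.077, 0.285, -2.075]
contact_force: [0.1, 0.0, -0.5]
grip_width: 0.0852
[0.51156265 0.29948855 0.0290913 ]
[0.51160406 0.29957967 0.02926617]
```

View pics/g2.png

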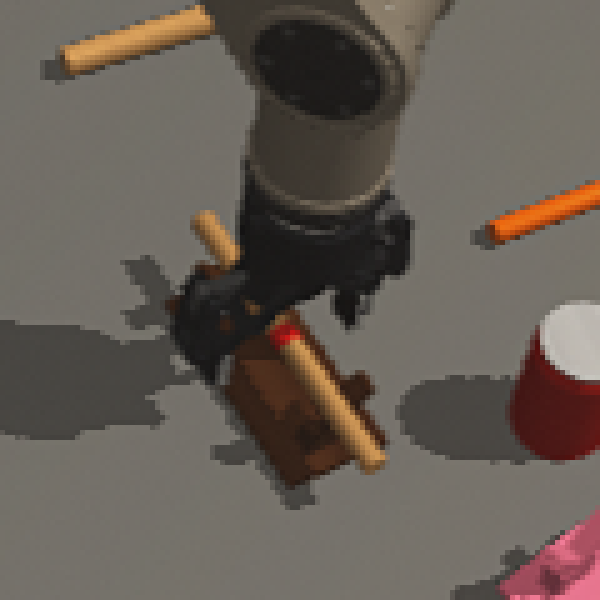

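The jaws stand astride the dowel just on the robot side of the red band (288,335 in the crop), about 4 mm off across the dowel. I'll shift and close.

```bash
python3 -m pendant '[85,1,-4.3,0,0,85,0,0,0,0,85,0,0,0,0]'; python3 -m pendant '[0,0,0,0,0,0,0,0,0,0,0,0,0,0,0,0,0,0,0,0,0,0,0,0,0,0,0,0,0,0,0,0,0,0,0,0,0,0,0,0]' 60
```

```text
clock: 5.45
tcp_pos: [0.5099, 0.3036, 0.0275]
orientation: [2.076, 0.285, -2.075]
contact_force: [0.7, 0.6, -0.2]
grip_width: 0.0852
clock: 6.45
tcp_pos: [0.51, 0.3029, 0.0274]
orientation: [2.075, 0.284, -2.075]
contact_force: [0.2, -3.9, 4.5]
grip_width: 0.0144
```

```bash
python3 -m pendant '[0,-10,0,0,0,0,-30,0,0,0,0,-40,0,0,0,0,-40,0,0,0.155,0,0,0,0,0]'; python3 -m pendant '[0,0,37,-17,0,0,0,37,-17,0,0,0,37,-17,0,0,0,37,-17,0,0,0,37,-17,0,0,0,37,-17,0,0,0,37,-17,0,0,0,37,-17,0,0,0,0,0,0,0,0,0,0,0]'; python3 - <<'E'
from h import *
from scipy.spatial.transform import Rotation as Ro
for c in('scene','top'):
    im,d=viewer.grab_frame(c);np.savez(c+'3.npz',im=im,d=d)
    P=cloud(c,d);h=cv2.cvtColor(im,cv2.COLOR_RGB2HSV);x,y,z=P[...,0],P[...,1],P[...,2]
    w=(abs(x-.68)<.13)&(abs(y-.02)<.08)&(z>.13)&(z<.2)&(h[...,0]<30)&(h[...,1]>60)&(h[...,2]>110)
    q=P[w];mu=np.median(q,0)
    if len(q)>20:
        u,s,v=np.linalg.svd(q-q.mean(0),full_matrices=False);v=v[0]*np.sign(v[0][0]);t=(q-q.mean(0))@v
        print(c,len(q),q.mean(0),v,np.degrees(np.arctan2(v[1],v[0])),np.degrees(v[2]),q.mean(0)+v*t.min(),q.mean(0)+v*t.max())
    if c=='scene':save('s3.png',cv2.resize(im[130:280,230:380],(600,600),interpolation=3))
o=r.get_obs();R=Ro.from_rotvec(o['orientation']).as_matrix();print(o['clock'],o['tcp_pos'],R.round(3),o['contact_force'],o['grip_width'])
E
```

```text
clock: 7.08
tcp_pos: [0.5114, 0.3059, 0.1513]
orientation: [2.17, 0.132, -2.156]
contact_force: [-0.4, 0.1, -0.4]
grip_width: 0.0139
clock: 8.32
tcp_pos: [0.6789, 0.0266, 0.1464]
orientation: [2.159, 0.13, -2.162]
contact_force: [-0.2, 0.2, 0.2]
grip_width: 0.0144
scene 186 [0.7301444  0.03519641 0.17346378] [ 0.99434346  0.10613463 -0.00406375] 6.092592133404285 -0.2328359067061618 [0.66853807 0.02862064 0.17371556] [0.78060409 0.04058239 0.17325756]
top 68 [0.60711555 0.02011386 0.17264909] [0.97969235 0.20049501 0.00215455] 11.56593478600154 0.1234467941191767 [0.57900215 0.01436042 0.17258726] [0.64900036 0.02868562 0.1727412 ]
8.425 [0.67887267 0.02758012 0.14695638] [[-0.001  0.12  -0.993]
 [ 0.001 -0.993 -0.12 ]
 [-1.    -0.001  0.001]] [-0.05444912  0.08247936 -0.47543516] 0.014055123440420916
```

View pics/s3.png

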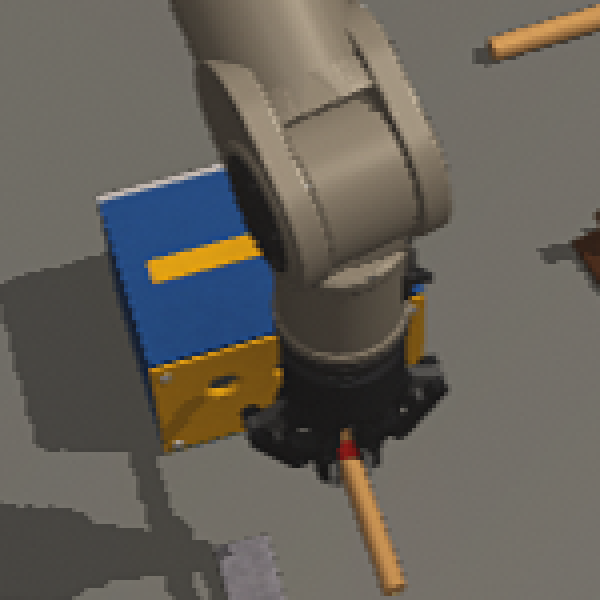

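Dowel held level. Its red band sits at the pads (crop 347,447) and its far end is at (395,585). The right hole shows at (222,385), and the mid hole is behind the gripper. I'll descend to hole height and align with hole_mid.

```bash
python3 -m pendant '[0,30,3.2,0,0,0,30,0,0,0,0,22,0,0,0,0,8,0,0,0,0,0,0,0,0,0,0,0,0,0]'; python3 - <<'E'
from h import *
o=[r.get_obs()];
for c in('scene','top'):
    im,d=viewer.grab_frame(c);np.savez(c+'4.npz',im=im,d=d);o.append(r.get_obs())
    A=im[150:270,240:360] if c=='scene' else im[165:225,310:370]
    B=cv2.resize(A,(400,400),interpolation=3);C=B if c=='scene' else np.hstack([C,B])
save('s4.png',C)
for x in o:print(x['clock'],x['tcp_pos'].round(4),x['orientation'].round(3),x['contact_force'].round(2))
E
```

```text
clock: 9.18
tcp_pos: [0.6809, 0.0225, 0.0585]
orientation: [2.163, 0.128, -2.159]
contact_force: [0.0, 0.2, -0.2]
grip_width: 0.0145
9.175 [0.6809 0.0225 0.0585] [ 2.163  0.128 -2.159] [ 0.01  0.17 -0.24]
9.225 [0.6809 0.0224 0.0585] [ 2.163  0.127 -2.159] [-0.71  0.52 -0.14]
9.275 [0.6808 0.0223 0.0585] [ 2.163  0.127 -2.159] [ 0.01  0.02 -0.52]
```

View pics/s4.png

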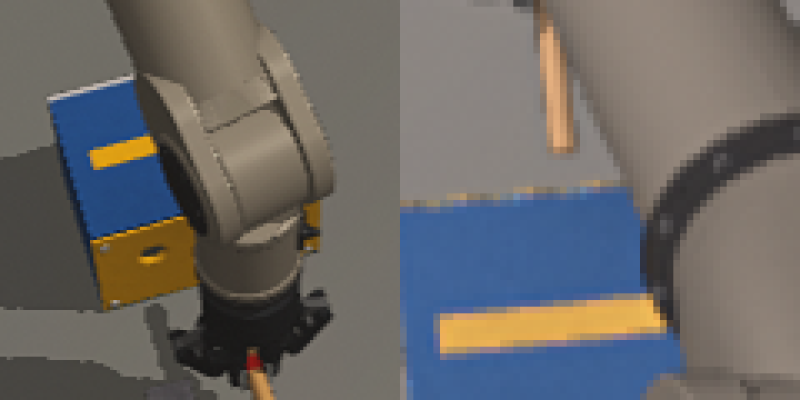

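```bash
python3 - <<'E'
from h import *
f=np.load('top4.npz');im=f['im'];h=cv2.cvtColor(im,cv2.COLOR_RGB2HSV)
m=(h[...,0]<25)&(h[...,1]>70)&(h[...,2]>120)
for v in range(166,190):
    u=np.where(m[v,325:340])[0]+325
    if len(u): print(v,u.min(),u.max(),ray('top',u.mean(),v,.083).round(4))
M=np.array([.549,.0073]);print('M top frame',M)
a=.1178
for v in (175,180,185):
    u=np.where(m[v,325:340])[0]+325
    w=ray('top',u.mean(),v,.08)[:2]-M;print(v,'axial',w@[np.cos(a),np.sin(a)],'lat',w@[-np.sin(a),np.cos(a)])
E
```

```text
167 331 332 [0.6608 0.0217 0.083 ]
168 331 332 [0.6568 0.0217 0.083 ]
169 331 332 [0.6528 0.0216 0.083 ]
170 331 333 [0.6489 0.0196 0.083 ]
171 331 333 [0.6449 0.0196 0.083 ]
172 331 333 [0.6409 0.0195 0.083 ]
173 331 334 [0.637  0.0175 0.083 ]
174 331 334 [0.633  0.0175 0.083 ]
175 331 334 [0.629  0.0174 0.083 ]
176 331 334 [0.6251 0.0173 0.083 ]
177 331 334 [0.6211 0.0173 0.083 ]
178 332 334 [0.6172 0.0153 0.083 ]
179 332 335 [0.6133 0.0133 0.083 ]
180 332 335 [0.6093 0.0133 0.083 ]
181 332 335 [0.6053 0.0132 0.083 ]
182 332 335 [0.6014 0.0132 0.083 ]
183 332 335 [0.5975 0.0131 0.083 ]
184 332 335 [0.5935 0.0131 0.083 ]
185 332 335 [0.5896 0.013  0.083 ]
186 332 335 [0.5856 0.0129 0.083 ]
187 333 335 [0.5818 0.011  0.083 ]
M top frame [0.549  0.0073]
175 axial 0.08134850099498027 lat 0.0004876480658394101
180 axial 0.06122455685051155 lat -0.0013081577591039018
185 axial 0.0415726368352007 lat 0.0007533591438660598
```

```bash
python3 -m pendant '[0,1.5,-1,8,0,0,0,0,10,0,0,0,0,4,0,0,0,0,0,0]';python3 -m pendant '[0,0,0,3,0,0,0,0,2,0,0,0,0,0,0]'; python3 -m pendant '[0,0,0,2,0,0,0,0,2,0,0,0,0,0,0]'
```

```text
clock: 9.78
tcp_pos: [0.6577, 0.0204, 0.056]
orientation: [2.161, 0.127, -2.161]
contact_force: [0.8, -0.3, -1.2]
grip_width: 0.0144
clock: 10.15
tcp_pos: [0.653, 0.02, 0.0558]
orientation: [2.161, 0.127, -2.161]
contact_force: [-0.1, -0.6, -0.1]
grip_width: 0.0139
clock: 10.52
tcp_pos: [0.6489, 0.0195, 0.0558]
orientation: [2.16, 0.127, -2.161]
contact_force: [-0.1, -0.6, -0.6]
grip_width: 0.0143
```

```bash
for i in 1; do python3 -m pendant '[0,0,0,2,0,0,0,0,2,0,0,0,0,0,0]'; done; python3 -m pendant '[0,0,0,2,0,0,0,0,2,0,0,0,0,0,0]'
```

```text
clock: 10.9
tcp_pos: [0.6449, 0.0191, 0.0558]
orientation: [2.16, 0.127, -2.161]
contact_force: [0.1, 0.1, -0.8]
grip_width: 0.0139
clock: 11.28
tcp_pos: [0.6409, 0.0186, 0.0558]
orientation: [2.16, 0.127, -2.161]
contact_force: [-0.1, -0.3, 0.0]
grip_width: 0.0143
```

```bash
python3 -m pendant '[0,0,0,2,0,0,0,0,1,0,0,0,0,0,0]'; python3 -m pendant '[0,0,0,2,0,0,0,0,1,0,0,0,0,0,0]'
```

```text
clock: 11.65
tcp_pos: [0.6381, 0.0183, 0.0558]
orientation: [2.161, 0.127, -2.161]
contact_force: [-0.6, 0.3, -1.0]
grip_width: 0.0142
clock: 12.02
tcp_pos: [0.6351, 0.0179, 0.0558]
orientation: [2.161, 0.127, -2.161]
contact_force: [0.2, 0.4, -0.6]
grip_width: 0.0141
```

```bash
python3 -m pendant '[0,0,0,2,0,0,0,0,1,0,0,0,0,0,0]'; python3 -m pendant '[0,0,0,2,0,0,0,0,1,0,0,0,0,0,0]'
```

```text
clock: 12.4
tcp_pos: [0.6321, 0.0176, 0.0558]
orientation: [2.161, 0.127, -2.161]
contact_force: [-0.0, 0.0, -0.3]
grip_width: 0.0141
clock: 12.78
tcp_pos: [0.6292, 0.0172, 0.0558]
orientation: [2.161, 0.127, -2.161]
contact_force: [-0.3, -0.7, -1.3]
grip_width: 0.0141
```

```bash
python3 -m pendant '[0,0,0,2,0,0,0,0,1,0,0,0,0,0,0]'; python3 -m pendant '[0,0,0,2,0,0,0,0,1,0,0,0,0,0,0]'
```

```text
clock: 13.15
tcp_pos: [0.6262, 0.0169, 0.0558]
orientation: [2.161, 0.127, -2.161]
contact_force: [-0.2, 0.3, 0.7]
grip_width: 0.0141
clock: 13.52
tcp_pos: [0.6232, 0.0165, 0.0558]
orientation: [2.161, 0.127, -2.161]
contact_force: [0.3, -0.2, -0.2]
grip_width: 0.0142
```

```bash
python3 -m pendant '[0,0,0,2,0,0,0,0,1,0,0,0,0,0,0]'; python3 -m pendant '[0,0,0,2,0,0,0,0,1,0,0,0,0,0,0]'
```

```text
clock: 13.9
tcp_pos: [0.6202, 0.0162, 0.0558]
orientation: [2.161, 0.127, -2.161]
contact_force: [0.4, -0.3, -0.3]
grip_width: 0.0144
clock: 14.28
tcp_pos: [0.6172, 0.0158, 0.0558]
orientation: [2.161, 0.127, -2.161]
contact_force: [-0.1, 0.4, -0.6]
grip_width: 0.0142
```

```bash
python3 -m pendant '[0,0,0,2,0,0,0,0,1,0,0,0,0,0,0]'; python3 -m pendant '[0,0,0,2,0,0,0,0,1,0,0,0,0,0,0]'
```

```text
clock: 14.65
tcp_pos: [0.6142, 0.0155, 0.0558]
orientation: [2.161, 0.127, -2.161]
contact_force: [0.6, -0.1, -0.4]
grip_width: 0.0139
clock: 15.02
tcp_pos: [0.6112, 0.0151, 0.0558]
orientation: [2.161, 0.127, -2.161]
contact_force: [0.4, 0.2, 0.3]
grip_width: 0.0138
```

```bash
python3 -m pendant '[0,0,0,2,0,0,0,0,1,0,0,0,0,0,0]'; python3 -m pendant '[0,0,0,-10,0,0,0,0,-20,0,0,0,0,-20,0,0,0,0,-8,0,0,0,0,0,0,0,0,0,0,0]'
```

```text
clock: 15.4
tcp_pos: [0.6083, 0.0147, 0.0558]
orientation: [2.161, 0.127, -2.161]
contact_force: [0.0, -0.9, -0.6]
grip_width: 0.014
clock: 16.15
tcp_pos: [0.6653, 0.0215, 0.0556]
orientation: [2.16, 0.127, -2.162]
contact_force: [0.2, 0.7, 0.4]
grip_width: 0.014
```

```bash
python3 -m pendant '[0,0,-15,0,0,0,0,-25,0,0,0,0,-10,0,0,0,0,0,0,0,0,0,0,0,0]'; python3 -m pendant '[0,0,0,5,0,0,0,0,4,0,0,0,0,2,0,0,0,0,0,0]'; python3 -m pendant '[0,0,0,2,0,0,0,0,2,0,0,0,0,0,0]'
```

```text
clock: 16.77
tcp_pos: [0.6602, 0.07, 0.0558]
orientation: [2.161, 0.125, -2.161]
contact_force: [0.0, -0.6, -0.2]
grip_width: 0.0136
clock: 17.27
tcp_pos: [0.649, 0.0698, 0.0558]
orientation: [2.161, 0.127, -2.161]
contact_force: [-0.2, -0.5, -0.4]
grip_width: 0.0144
clock: 17.65
tcp_pos: [0.645, 0.0695, 0.0558]
orientation: [2.16, 0.127, -2.161]
contact_force: [-0.8, 0.3, -0.5]
grip_width: 0.0142
```

```bash
python3 -m pendant '[0,0,0,2,0,0,0,0,2,0,0,0,0,0,0]'; python3 -m pendant '[0,0,0,2,0,0,0,0,1,0,0,0,0,0,0]'; 
```

```text
clock: 18.02
tcp_pos: [0.641, 0.0689, 0.0558]
orientation: [2.16, 0.127, -2.161]
contact_force: [0.1, 0.0, -0.3]
grip_width: 0.0144
clock: 18.4
tcp_pos: [0.6382, 0.0686, 0.0558]
orientation: [2.161, 0.127, -2.161]
contact_force: [-0.1, 0.1, 0.3]
grip_width: 0.0139
```

```bash
python3 -m pendant '[0,0,0,2,0,0,0,0,1,0,0,0,0,0,0]'; python3 -m pendant '[0,0,0,2,0,0,0,0,1,0,0,0,0,0,0]'; 
```

```text
clock: 18.77
tcp_pos: [0.6352, 0.0683, 0.0558]
orientation: [2.161, 0.127, -2.161]
contact_force: [-0.1, 0.2, -0.3]
grip_width: 0.0147
clock: 19.15
tcp_pos: [0.6322, 0.0679, 0.0558]
orientation: [2.161, 0.127, -2.161]
contact_force: [0.1, 0.5, -0.4]
grip_width: 0.0142
```

```bash
python3 -m pendant '[0,0,0,2,0,0,0,0,1,0,0,0,0,0,0]'; python3 -m pendant '[0,0,0,2,0,0,0,0,1,0,0,0,0,0,0]'; 
```

```text
clock: 19.52
tcp_pos: [0.6292, 0.0676, 0.0558]
orientation: [2.161, 0.127, -2.161]
contact_force: [0.1, 0.2, -0.8]
grip_width: 0.0144
clock: 19.9
tcp_pos: [0.6269, 0.0674, 0.0561]
orientation: [2.162, 0.128, -2.159]
contact_force: [2.2, -0.4, 0.6]
grip_width: 0.0142
```

```bash
python3 -m pendant '[0,0,0,2,0,0,0,0,1,0,0,0,0,0,0]'; python3 -m pendant '[0,0,0,2,0,0,0,0,1,0,0,0,0,0,0]'; 
```

```text
clock: 20.27
tcp_pos: [0.6252, 0.0671, 0.0566]
orientation: [2.165, 0.128, -2.157]
contact_force: [4.8, 0.9, -0.3]
grip_width: 0.0139
clock: 20.65
tcp_pos: [0.6232, 0.0669, 0.057]
orientation: [2.167, 0.128, -2.155]
contact_force: [6.7, 1.4, -0.4]
grip_width: 0.0142
```

Springy contact in hole_left: about 2 N, rising to 6.7 N at roughly 1 N/mm. I'll press on gently.

```bash
python3 -m pendant '[0,0,0,1,0,0,0,0,1,0,0,0,0,0,0]'; python3 -m pendant '[0,0,0,1,0,0,0,0,1,0,0,0,0,0,0]'; 
```

```text
clock: 21.02
tcp_pos: [0.6219, 0.0668, 0.0573]
orientation: [2.169, 0.128, -2.153]
contact_force: [7.3, 0.2, -0.9]
grip_width: 0.0142
clock: 21.4
tcp_pos: [0.6205, 0.0666, 0.0575]
orientation: [2.171, 0.129, -2.152]
contact_force: [9.8, -0.1, -0.6]
grip_width: 0.014
```

```bash
python3 -m pendant '[0,0,0,1,0,0,0,0,1,0,0,0,0,0,0]'; 
```

```text
clock: 21.78
tcp_pos: [0.6187, 0.0664, 0.0576]
orientation: [2.171, 0.129, -2.152]
contact_force: [10.0, -0.2, -1.3]
grip_width: 0.0143
```

```bash
python3 -m pendant '[0,0,0,1,0,0,0,0,0,0]'; python3 -m pendant '[0,0,0,0.7,0,0,0,0,0,0]'; python3 - <<'E'
from h import *
im,d=viewer.grab_frame('scene');P=cloud('scene',d);h=cv2.cvtColor(im,cv2.COLOR_RGB2HSV)
m=(h[...,0]>100)&(h[...,0]<125)&(h[...,1]>120)&(abs(P[...,1])<.15)&(P[...,0]>.3)&(P[...,0]<.6)
print(m.sum(),np.percentile(P[m][:,2],[5,50,95,99]))
E
```

```text
clock: 22.02
tcp_pos: [0.6181, 0.0664, 0.0577]
orientation: [2.172, 0.129, -2.151]
contact_force: [11.7, 1.3, 0.3]
grip_width: 0.014
clock: 22.28
tcp_pos: [0.6176, 0.0663, 0.0577]
orientation: [2.172, 0.129, -2.151]
contact_force: [12.0, 0.4, -1.0]
grip_width: 0.014
232 [0.07799362 0.17310952 0.25268147 0.25427193]
```

```bash
python3 -m pendant '[0,0,0,0,0,0,0,0,0,0,0,0,0,0,0]'; python3 - <<'E'
from h import *
im,d=viewer.grab_frame('scene')
A=cv2.resize(im[80:260,220:400],(400,400),interpolation=3)
im,d=viewer.grab_frame('top');np.savez('top5.npz',im=im,d=d)
save('s5.png',np.hstack([A,cv2.resize(im[150:270,280:400],(400,400),interpolation=3)]))
E
```

```text
clock: 22.7
tcp_pos: [0.6176, 0.0663, 0.0577]
orientation: [2.172, 0.129, -2.151]
contact_force: [12.0, 0.7, -0.7]
grip_width: 0.014
```

View pics/s5.png

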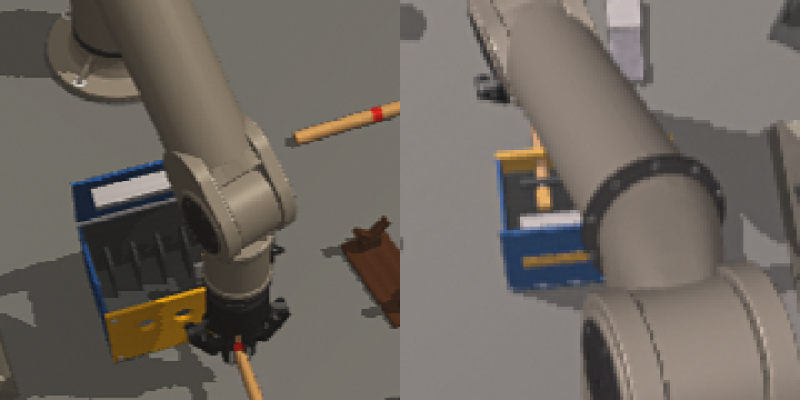

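Lid has swung up (left crop, lid upright at about (130,185), interior visible); the dowel tip shows inside in the top view (545,190). Now I withdraw, measuring the arm's clearance to the lid.

```bash
python3 -m pendant '[0,0,0,-5,0,0,0,0,-10,0,0,0,0,-20,0,0,0,0,-20,0,0,0,0,-20,0,0,0,0,-10,0,0,0,0,0,0,0,0,0,0,0]'; python3 - <<'E'
from h import *
for c in('scene','top'):
    im,d=viewer.grab_frame(c);np.savez(c+'6.npz',im=im,d=d);P=cloud(c,d);h=cv2.cvtColor(im,cv2.COLOR_RGB2HSV)
    m=(h[...,0]>100)&(h[...,0]<125)&(h[...,1]>120)&(abs(P[...,1])<.15)&(P[...,0]>.35)&(P[...,0]<.6)&(P[...,2]>.14)
    q=P[m];print(c,len(q),q[np.argmax(q[:,2])],q.min(0),q.max(0))
    g=(h[...,1]<90)&(abs(P[...,1]-.05)<.1)&(P[...,0]>.38)&(P[...,0]<.5)&(P[...,2]>.28);q=P[g]
    if len(q):print('arm over lid',len(q),q.min(0),q.max(0))
E
```

```text
clock: 23.8
tcp_pos: [0.6961, 0.0755, 0.0555]
orientation: [2.159, 0.127, -2.162]
contact_force: [-0.3, 0.5, -0.9]
grip_width: 0.0145
scene 288 [ 0.46500635 -0.0971946   0.2683915 ] [ 0.40856912 -0.10151744  0.14034498] [0.46500635 0.02626871 0.2683915 ]
arm over lid 2124 [ 0.38006986 -0.04999458  0.57682762] [0.49998103 0.0347869  0.71104215]
top 230 [0.43683588 0.06338803 0.26509302] [0.394978   0.02111973 0.14003921] [0.44143961 0.09325041 0.26509302]
arm over lid 1626 [ 0.38010611 -0.04998516  0.55057215] [0.49998712 0.03983529 0.74513428]
```

```bash
python3 -m pendant '[0,-30,0,0,0,0,-50,0,0,0,0,-40,0,0,0,0,0,-31,19.5,0,0,0,-31,19.5,0,0,0,-31,20,0,0,0,-31,20,0,0,0,-31,20,0,0,0,-31,20,0,0,0,-31,20,0,0,0,-31,19,0,0,0,0,0,-0.155,0,0,0,0,0,0,0,0,0,0,0,0,0,0,0]'; python3 - <<'E'
from h import *
from scipy.spatial.transform import Rotation as Ro
for c in('scene','top'):
    im,d=viewer.grab_frame(c);np.savez(c+'7.npz',im=im,d=d);o=r.get_obs()
    P=cloud(c,d);h=cv2.cvtColor(im,cv2.COLOR_RGB2HSV);x,y,z=P[...,0],P[...,1],P[...,2]
    w=(abs(x-.51)<.14)&(abs(y-.3)<.1)&(z>.14)&(z<.26)&(h[...,0]<30)&(h[...,1]>60)&(h[...,2]>110)
    q=P[w];u,s,v=np.linalg.svd(q-q.mean(0),full_matrices=False);v=v[0]*np.sign(v[0][0]);t=(q-q.mean(0))@v
    print(c,len(q),q.mean(0).round(4),v.round(4),np.degrees(np.arctan2(v[1],v[0])),np.degrees(v[2]),(q.mean(0)+v*t.min()).round(4),(q.mean(0)+v*t.max()).round(4))
    print(o['clock'],o['tcp_pos'].round(4),o['orientation'].round(3))
    A=cv2.resize(im[110:260,330:480] if c=='scene' else im[150:270,200:320],(400,400),interpolation=3);C=A if c=='scene' else np.hstack([C,A])
save('s7.png',C)
E
```

```text
clock: 25.78
tcp_pos: [0.5114, 0.3027, 0.1758]
orientation: [2.077, 0.282, -2.077]
contact_force: [0.2, 0.6, -1.2]
grip_width: 0.0143
scene 187 [0.5311 0.3087 0.2034] [9.625e-01 2.713e-01 3.000e-04] 15.744400564419278 0.017999749823762776 [0.4166 0.2765 0.2034] [0.6098 0.3309 0.2034]
25.825 [0.5114 0.3028 0.1758] [ 2.077  0.282 -2.077]<stdin>:7: RuntimeWarning: Mean of empty slice.
  ret = um.true_divide(
Traceback (most recent call last):
IndexError: index 0 is out of bounds for axis 0 with size 0
```

```bash
python3 -m pendant '[0,40,-1,1.5,0,0,45,0,0,0,0,30,0,0,0,0,15,0,0,0,0,8,0,0,0,0,5,0,0,0,0,3,0,0,0,0,0,0,0,0,0,0,0,0,0]'
```

```text
clock: 27.0
tcp_pos: [0.5097, 0.3041, 0.0303]
orientation: [2.076, 0.285, -2.075]
contact_force: [0.5, 0.4, -0.6]
grip_width: 0.0139
```

```bash
python3 -m pendant '[0,1.2,0.7,0,0,0,0,0,0,0,0,0,0,0,0]'; python3 -m pendant '[0,1,0,0,0,0,0,0,0,0,0,0,0,0,0]'
```

```text
clock: 27.38
tcp_pos: [0.5096, 0.3032, 0.0286]
orientation: [2.076, 0.285, -2.076]
contact_force: [-0.3, 0.1, -0.3]
grip_width: 0.0142
clock: 27.75
tcp_pos: [0.5097, 0.3032, 0.0278]
orientation: [2.076, 0.285, -2.075]
contact_force: [-1.1, -1.0, 2.9]
grip_width: 0.014
```

```bash
python3 -m pendant '[18,0,0,0,0,20,0,0,0,0,24,0,0,0,0,30,0,0,0,0,40,0,0,0,0,55,0,0,0,0,70,0,0,0,0,80,0,0,0,0,80,0,0,0,0]'; python3 -m pendant '[80,-10,0,0,0,80,-25,0,0,0,80,-40,0,0,0,80,-50,0,0,0,80,-50,0,0,0,80,-40,0,0,0,80,-30,0,0,0,80,0,-30,30,0,80,0,-30,30,0,80,0,-30,30,0,80,0,0,0,0,80,0,0,0,0]'; python3 - <<'E'
from h import *
for c in('scene','top'):
    im,d=viewer.grab_frame(c);np.savez(c+'8.npz',im=im,d=d)
    P=cloud(c,d);h=cv2.cvtColor(im,cv2.COLOR_RGB2HSV);x,y,z=P[...,0],P[...,1],P[...,2]
    w=(abs(x-.51)<.14)&(abs(y-.3)<.1)&(z>.045)&(z<.08)&(h[...,1]>60)&(h[...,2]>110)
    q=P[w]
    if len(q)>20:
        u,s,v=np.linalg.svd(q-q.mean(0),full_matrices=False);v=v[0]*np.sign(v[0][0]);t=(q-q.mean(0))@v
        print(c,len(q),q.mean(0).round(4),v.round(4),(q.mean(0)+v*t.min()).round(4),(q.mean(0)+v*t.max()).round(4))
    m=(h[...,0]>100)&(h[...,0]<125)&(h[...,1]>120)&(abs(y)<.15)&(x>.35)&(x<.6)&(z>.14)
    print('lid',P[m].max(0) if m.any() else None)
    if c=='scene':save('s8.png',im)
    try:
        f=np.load(c+'1.npz')['im'];print(int((abs(f.astype(int)-im).sum(2)>60).sum()))
    except Exception as e:print(e)
print(r.get_obs()['contact_force'])
E
```

```text
clock: 28.88
tcp_pos: [0.5096, 0.3032, 0.0276]
orientation: [2.076, 0.285, -2.076]
contact_force: [0.2, -0.4, 0.7]
grip_width: 0.08
clock: 30.38
tcp_pos: [0.3991, 0.3653, 0.2731]
orientation: [2.077, 0.285, -2.074]
contact_force: [0.6, -0.6, 0.2]
grip_width: 0.0799
scene 232 [0.5164 0.3057 0.0553] [0.9626 0.2709 0.0017] [0.4149 0.2771 0.0551] [0.6069 0.3311 0.0554]
lid [0.46296369 0.09589916 0.26611165]
20109
top 190 [0.5069 0.3022 0.0543] [0.9635 0.2677 0.0064] [0.4132 0.2762 0.0537] [0.603  0.3289 0.0549]
lid [0.45980112 0.09298732 0.26760181]
25246
[-0.13452555 -0.61332519  0.27668782]
```

View pics/s8.png

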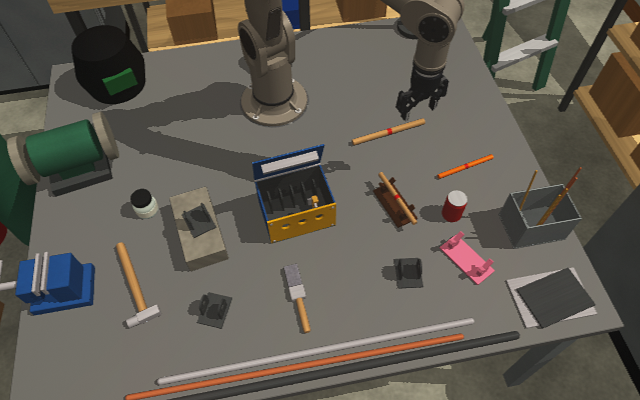

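The lid stands open (290,165), the dowel lies in its dark rest (397,197) within 1–2 mm of where it began, and the other things are where they were. The arm is clear.

```bash
python3 -c "
from bench import r
print(r.hand_in())"
```

```text
the job is handed in; nothing more can be done
None
```

The lid is open and the dowel is back in its rest; I handed the job in at about 30.5 s of the 61 s allowed.

- **Finding the catch:** I took the beech dowel from the dark rest and tried hole_mid first. It went in freely to about 42 mm, with no catch behind it. In hole_left I met the spring about 18 mm in.
- **Pressing it:** I pressed in small steps to about 12 N, below the roughly 14 N at the hard stop, and the lid swung up. I kept the catch pressed about half a second longer, then drew the dowel out and laid it back.
- **Last checks:**
  - The lid's free edge stands about 267 mm high, which matches fully open.
  - The dowel lies level, within 1–2 mm of where it started.
  - By eye in the last picture, nothing else had moved.
  - The arm is clear, with no contact force beyond sensor noise.
- **Disagreements:** The two cameras differed by 2–5 mm on positions, so I used the mean and checked it against the dowel in the gripper. One silhouette fit of the case failed part-way and was replaced by intersecting pixel rays with known heights. The top camera could not see the dowel just before I laid it down, so that placing used the scene camera alone; both cameras saw it afterwards.

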